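# Close the filter housing with its screw cap

## Robot

A 6-joint arm with a two-finger parallel gripper is mounted at the origin on the work surface. World frame = base frame: x ahead of the robot, y to its left, z up, the work surface at z = 0. Lengths are in mm, angles in rad, forces in N, time in s.
With the tool pointing down it reaches from about 350 to 775 mm from the base axis. Payload 7.3 kg.
Tool frame: the origin (TCP) lies at the very end of the fingers, on their centre line; the grasp point (between the pads) lies 19 mm behind it; z points along the fingers, y is the line along which they close (so a half turn about z gives the same grasp; the last joint's range is limited). The gripper opens to 92 mm and grips with 3 to 60 N. Pads are 19 mm wide; open, the fingers measure 130 mm over their backs; the gripper's body (75 mm by 190 mm) begins 47 mm behind the grasp point.
Start: joints at [-1.341, 0.342, 1.524, -0, 1.275, -0.146], TCP at [192.707, -488.374, 226.741] pointing down, gripper open.
Joint ranges: [-2.53, 2.53], [-0.77, 2.02], [0.04, 2.7], [-1, 4.14], [0.28, 2.66], [-3.11, 3.11]. Speed limits (rad/s): [2.57, 2.57, 3.14, 3.14, 3.14, 3.14].

## Interface

Orientations are given as [roll, pitch, yaw] about the fixed x, y, z axes, in that order (R = Rz(yaw) Ry(pitch) Rx(roll)).
In Python, from plant import get_obs, vision, workorder gives the robot as it stands.
- The arm moves only by the shell command python3 -m pendant 'ROWS' [OPENING]. ROWS is a JSON object of lists of equal length, an entry for each row: "dp": the shift along the tool's x, y, z in m, a list of three; "rotation": the turn, a rotation vector about the tool's x, y, z in rad, a list of three. A call has 1 to 8 rows; each row is the pose to reach, as a shift and turn from the pose commanded when the call began, along the tool's axes at that moment; what a row does not reach only later rows make up. A row lasts 1/8 s, in which the tool goes at most 62.5 mm and 10.7 degrees, less where a joint would pass 70% of its speed; a pose out of reach is approached as far as the arm can. A call with a gripper value outside its range is refused whole. OPENING is the finger opening in m, from 0 to 0.0918, set as the call begins (- or left out, the last holds). The fingers move at their own pace and stop on an object; the grip force is fixed at half the most. Time passes only in rows, so rows that repeat a pose let the fingers close. It gives the time, the measured TCP pose, the force, the opening and the grip force at its end, in the units of the state.
- get_obs(): the state, without advancing time (a new reading comes with each control period).
- vision.capture(name): name is "scene" or "top"; returns a dict with "pixels" (384x512x3 uint8, red, green, blue), "vfov" (degrees; the focal length in pixels is half the picture's height over the tangent of half this angle, whatever the lens; pixels are square), "cx", "cy" (the principal point, pixels), "pose" (4x4, takes a point from camera to world coordinates). Camera axes: x right, y up, looking along -z (the intrinsics and any distortion apply to the point x, -y, -z); pixel columns grow to the right and rows downward; lengths in mm; the calibration is good to about 2 mm. A picture is of the moment at which its call begins. There is no depth.
- workorder.close_job(): hands the job in; it is judged then, once.
The state is a dict: "time": time; "joint_positions": joint angles; "dq": joint speeds; "tau": joint torques, N m; "tool_pos": TCP position; "tcp_rot": TCP orientation; "contact_force": force on the tool from outside, world axes, zero at the start; "moment": the same for the moment, N m; "grip_width": finger opening in mm; "finger_force": force on a finger pad.
Only numpy, scipy, OpenCV 4.12 (cv2) and the standard library are available. Lean on these libraries where they do the work, as an engineer would, in place of code of your own. Each camera call takes 0.05 s, during which the arm holds its last target. There are 200 camera calls.

## Task

Close the filter housing: take the aluminium screw cap by its grip bar, set it upright in the mouth of the round housing, and pressing lightly turn it backward (anticlockwise from above) until it drops a step into its thread, then, still pressing lightly, forward (clockwise) until its flange is fully down on the rim, and let go. Do not force it, and leave the other things on the bench where they are.

Things in the scene. Friction and masses are not known exactly. Their poses are not given: they have to be found in the camera images.
- cap: aluminium screw cap, 160 g (varies by a quarter), standing on its nose on the bench at the start. Origin at the centre of the nose's underside, z up. Nose 33.6 mm across, tapered to 28 mm over its lowest 5 mm; above it the round flange, 64 mm across, 5 mm thick, and on top the grip bar; total height 51.6 mm
- cap_flange (a point): centre of the underside of the cap's flange, 20.6 mm above the cap's origin
- cap_grip (a point): centre of the cap's grip bar, 38.6 mm above the cap's origin, axes as the cap's. The bar is 54 mm long (x), 24 mm wide (y), 26 mm high (from 25.6 to 51.6 mm above the cap's origin)
- cap_lugs (a point): centre of the cap's four thread lugs, on its axis 8 mm above its origin. Lugs on the cap's +x, +y, -x and -y, 3.5 mm thick, 6.5 mm long along the thread, 44 mm across the tips, sloping up anticlockwise like the thread
- housing: fixed round aluminium filter housing, 82 mm across, 60 mm high, on a base disc 104 mm across and 10 mm high, with two brass side fittings along its y (reaching 66 mm from the axis, 22 mm up). Open mouth on top, bore 49 mm. Origin at its underside centre on the bench, z up
- housing_rim (a point): centre of the housing's mouth in the plane of its rim, 60 mm above the bench. The cap's nose enters if within about 2 mm of the axis. Set in at a random angle the cap rests on the thread with its flange 7 to 10.5 mm above the rim; turned clockwise there, it jams; forcing it (over 35 N) spoils the thread
- housing_thread (a point): on the axis, 4 mm below the rim: top of the thread. Right-hand, four-start, interrupted: 4 ledges (inner diameter 36.4 mm), each rising anticlockwise 4.5 mm over 19 mm of arc (0.93 rad), then a 10 mm (0.5 rad) opening for a lug, then a 3 mm stop as high as the ledge's top. Its angle differs each time and is not measured: the axes here do not show it
- housing_in (a point): on the axis 7 mm below the rim, for what is felt: pressed lightly and turned anticlockwise (1.45 rad at most) the lugs ride up the ledges (off a stop they first fall 3.5 mm onto a ledge: no entry yet), then drop through the openings; the flange is then less than 5.6 mm above the rim
- housing_seat (a point): on the axis 15 mm below the rim: top of a spring seat, 1 N per mm, that lifts a dropped, untightened cap to a flange gap of 5.6 mm. Press 6 to 10 N so the gap stays under 3.3 mm, and turn clockwise 0.7 to 1.3 rad: lugs go under the ledges and wedge the flange onto the rim; at 0.25 N m it is tight, 0.9 is too much
- porous_disc: porous stone disc, 50 mm across, 12 mm high, lying flat; origin at its underside centre
- spacer: steel spacer ring, 48 mm outside, 34 mm inside, 12 mm high, lying flat; origin at its underside centre
- wrench: steel wrench 160 mm long lying on the bench near the robot; origin at its underside centre, x along it
- mould: upright brass sample tube, 50 mm across, 85 mm high; origin at its underside centre
- weight: steel weight with a knob, 56 mm across, 56 mm high; origin at its underside centre
- stopper: grey plastic stopper without lugs, 38 mm across, 34 mm high; origin at its underside centre
- flask: clear bottle, 60 mm across, 110 mm high; origin at its underside centre
Things that resemble listed ones, but are neither listed nor needed, are in the scene too. Leave any orange look-alike of the housing alone.

How it is judged:
By the outcome, as a careful person would: the job done as asked, in the order asked, and still so for the second after the job is handed in, with the robot touching nothing.
It also fails if it takes over 72 s, if anything falls off the work surface, if the arm or the gripper's body presses on something with over 40 N, if the wrist force passes 120 N, or if a joint passes its speed limit or range.

## Working session

There is one attempt and no reset: what is moved stays moved. The work goes in short steps, Python scripts to look and compute and a shell command to move; the robot and the scene stay as the last step left them, time stands still between calls to the robot, and variables do not carry over. Pictures are saved under pics/ and viewed, at most 10 in all, crops included, and the job is handed in when it is done.

```bash
ls; mkdir -p pics; python3 - <<'E'
from plant import get_obs, vision
import cv2,numpy as np
print(get_obs())
for n in("scene","top"):
    c=vision.capture(n); cv2.imwrite(f"pics/{n}0.png",c["pixels"][:,:,::-1])
    print({k:v for k,v in c.items() if k!="pixels"})
a=cv2.imread("pics/top0.png");cv2.imwrite("pics/top0b.png",cv2.resize(a,(800,600),interpolation=cv2.INTER_CUBIC))
a=cv2.imread("pics/scene0.png");cv2.imwrite("pics/scene0b.png",cv2.resize(a,(800,600),interpolation=cv2.INTER_CUBIC))
E
```

```text
pics
{'time': 0.0, 'joint_positions': array([-1.34099522e+00,  3.42726324e-01,  1.52501232e+00, -4.49507387e-05,
        1.27541060e+00, -1.46000207e-01]), 'dq': array([-0.00012084,  0.00099985, -0.00035996, -0.00190655, -0.0004527 ,
       -0.00137615]), 'tau': array([-1.98570298e-03, -4.31247675e+01, -2.44218439e+01,  7.17400247e-02,
        5.59888990e-02, -8.35908418e-05]), 'tool_pos': array([ 192.59756381, -487.95460091,  226.04474159]), 'tcp_rot': array([-3.14004637e+00, -1.83929401e-04,  3.75814290e-01]), 'contact_force': array([0.39907281, 0.08889297, 0.27234161]), 'moment': array([-0.02088176,  0.03366709, -0.00298771]), 'finger_force': 0.0, 'grip_width': 91.83435778499224}
{'vfov': 46.504801055275266, 'cx': 254.1329442084044, 'cy': 192.16860737318936, 'pose': array([[-3.31477370e-01, -5.42785446e-01,  7.71690814e-01,
         1.34595172e+03],
       [ 9.43257487e-01, -1.73582886e-01,  2.83080015e-01,
         3.28351731e+02],
       [-1.96993935e-02,  8.21737757e-01,  5.69525234e-01,
         6.22271943e+02],
       [ 0.00000000e+00,  0.00000000e+00,  0.00000000e+00,
         1.00000000e+00]])}
{'vfov': 49.516161508500176, 'cx': 260.50297572991377, 'cy': 189.08325018898492, 'pose': array([[ 9.02917927e-03,  9.80732813e-01, -1.95145134e-01,
         3.79323863e+02],
       [-9.99580037e-01,  3.47828777e-03, -2.87689285e-02,
         4.42752197e+01],
       [-2.75358613e-02,  1.95322940e-01,  9.80352348e-01,
         1.10494883e+03],
       [ 0.00000000e+00,  0.00000000e+00,  0.00000000e+00,
         1.00000000e+00]])}
```

View pics/top0b.png

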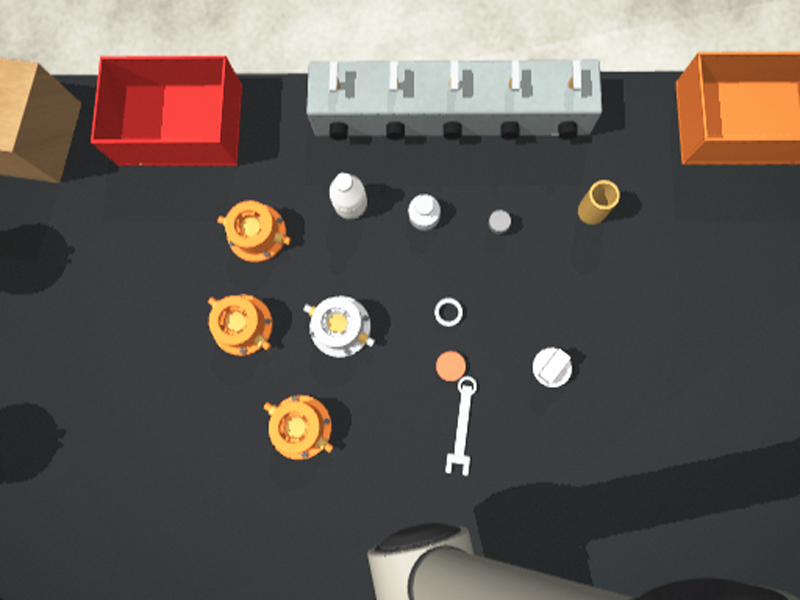

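View pics/scene0b.png

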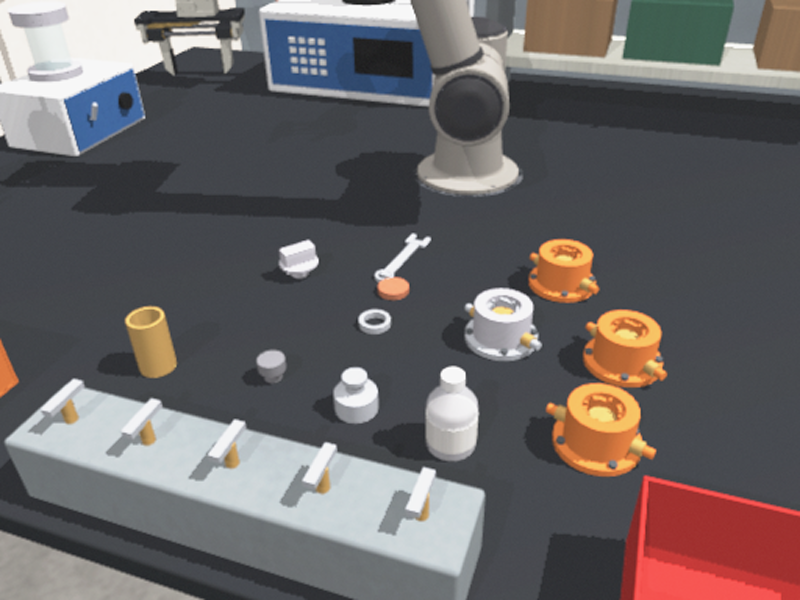

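Top view (800x600): the cap with its grip bar is at (552,367). The aluminium housing is at (338,326), the only non-orange one; the three orange ones at (255,230), (240,323) and (298,427) are look-alikes. I'll confirm with an enlarged crop and segment it.

```bash
cat > h.py <<'E'
import numpy as np,cv2
from plant import get_obs,vision
def cap(n):
    c=vision.capture(n); f=192/np.tan(np.radians(c["vfov"]/2)); c["f"]=f; return c
def ray(c,u,v,z):
    R=c["pose"][:3,:3];t=c["pose"][:3,3]
    d=R@np.array([(u-c["cx"])/c["f"],-(v-c["cy"])/c["f"],-1]); return t+d*(z-t[2])/d[2]
def proj(c,p):
    R=c["pose"][:3,:3];t=c["pose"][:3,3]
    q=R.T@(np.asarray(p,float)-t); return np.array([c["cx"]+c["f"]*q[0]/-q[2],c["cy"]-c["f"]*q[1]/-q[2]])
E
python3 - <<'E'
from h import *
t=cap("top");s=cap("scene")
def crop(c,u,v,r=32,k=6):
    p=c["pixels"][v-r:v+r,u-r:u+r,::-1]; return cv2.resize(p,(384,290) if 0 else (300,300),interpolation=cv2.INTER_NEAREST)
cv2.imwrite("pics/crops.png",np.vstack([np.hstack([crop(t,217,209),crop(t,354,235)]),np.hstack([crop(s,321,207),crop(s,191,167)])]))
for n,c,(hu,hv),(cu,cv) in(("top",t,(217,209),(354,235)),("scene",s,(321,207),(191,167))):
    hsv=cv2.cvtColor(c["pixels"],cv2.COLOR_RGB2HSV)
    m=((hsv[...,1]<60)&(hsv[...,2]>140)).astype(np.uint8)
    for k,(u,v) in(("h",(hu,hv)),("c",(cu,cv))):
        nl,l,st,ce=cv2.connectedComponentsWithStats(m)
        for i in range(1,nl):
            if st[i,4]>60 and np.hypot(*(ce[i]-[u,v]))<30: print(n,k,st[i],ce[i],ray(c,*ce[i],30 if k=="c" else 60).round(1))
E
```

```text
top h [198 189  37  40 876] [214.65981735 207.46118721] [539.2 191.3  60. ]
top c [341 222  25  26 511] [353.05675147 234.74951076] [ 474.9 -162.4   30. ]
scene h [ 298  184   49   47 1511] [321.31039047 207.19457313] [593.3 201.5  60. ]
scene c [179 153  25  24 441] [190.94557823 164.85260771] [ 476.8 -161.4   30. ]
```

View pics/crops.png

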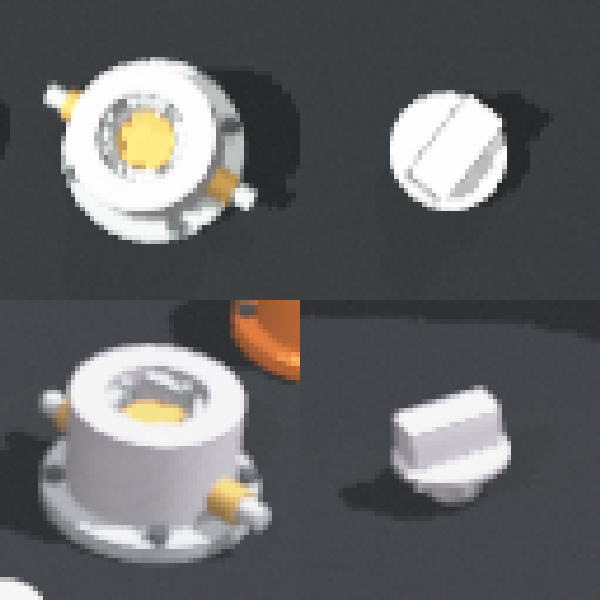

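The crops confirm both. The aluminium housing has a silver body, brass fittings and an open mouth with a visible thread; the cap has its round flange and diagonal grip bar. Next I'll refine the positions with circle fits.

```bash
cat >> h.py <<'E'
from scipy.optimize import least_squares
def circ(P,r,c0,fs=0.7):
    return least_squares(lambda c:np.hypot(P[:,0]-c[0],P[:,1]-c[1])-r,c0,loss="cauchy",f_scale=fs).x
def edges(c,center,r0,r1,z,n=120,sign=-1,sector=None):
    "sub-pixel strongest edge along rays from a world point, in plane z; sign -1 = bright to dark outward"
    g=cv2.cvtColor(c["pixels"],cv2.COLOR_RGB2GRAY).astype(np.float32)
    rr=np.arange(r0,r1,0.3);out=[]
    for a in np.linspace(0,2*np.pi,n,endpoint=False):
        q=np.array([proj(c,[center[0]+r*np.cos(a),center[1]+r*np.sin(a),z]) for r in rr],np.float32)
        p=cv2.GaussianBlur(cv2.remap(g,q[:,:1],q[:,1:],cv2.INTER_LINEAR),(1,5),1.2).ravel()
        d=np.gradient(p)*sign;i=int(d.argmax())
        if d[i]>2: out.append([center[0]+rr[i]*np.cos(a),center[1]+rr[i]*np.sin(a)])
    return np.array(out)
E
python3 - <<'E'
from h import *
H=np.array([570,190.]);C=np.array([475,-162.])
for n in("top","scene"):
    c=cap(n)
    u=(215.1,205.2) if n=="top" else (322.6,195.4)
    h=ray(c,*u,60)[:2]; print(n,"H guess",h.round(1))
    for k in range(3):
        P=edges(c,h,34,48,60);h=circ(P,41,h)
    B=edges(c,h,19,30,60,sign=1);b=circ(B,24.5,h)
    print(" rim",h.round(2),np.median(abs(np.hypot(*(P-h).T)-41)).round(2)," bore",b.round(2),np.median(abs(np.hypot(*(B-b).T)-24.5)).round(2))
    q=C
    for k in range(3):
        P=edges(c,q,25,40,25.6);q=circ(P,32,q)
    print(" cap",q.round(2),np.median(abs(np.hypot(*(P-q).T)-32)).round(2))
    # bar-top corners from the crop
    if n=="scene":
        pts=[(393,411),(487,387),(500,402),(413,434)]; o=(159,135);off=(300,300)
    else:
        pts=[(408,178),(463,97),(503,137),(450,195)]; o=(322,203);off=(300,0)
    W=[ray(c,o[0]+(x-off[0])/4.6875-.5,o[1]+(y-off[1])/4.6875-.5,51.6)[:2] for x,y in pts]
    print(np.round(W,1).tolist())
E
```

```text
top H guess [545.  190.3]
 rim [544.44 191.83] 0.52  bore [544.16 191.89] 0.71
 cap [ 475.3 -163.1] 0.48
[[458.5, -136.6], [502.1, -167.4], [480.7, -187.9], [449.6, -158.6]]
scene H guess [550.3 194.9]
 rim [547.53 192.74] 0.51  bore [548.79 192.97] 0.96
 cap [ 480.44 -159.91] 1.43
[[488.5, -188.6], [449.5, -151.0], [462.3, -137.2], [507.1, -167.2]]
```

```bash
cat >> h.py <<'E'
from scipy.spatial.transform import Rotation as Ro
def need(x,y,z,yaw):
    o=get_obs();R=Ro.from_euler("xyz",o["tcp_rot"]);d=np.array([x,y,z])-o["tool_pos"]
    print("pos",o["tool_pos"].round(1),"rot",o["tcp_rot"].round(3),"q6",o["joint_positions"][5].round(2),"t",round(o["time"],2),"F",o["contact_force"].round(1),"M",o["moment"].round(3),"w",round(o["grip_width"],1))
    print("dp m",(R.inv().apply(d)/1000).round(4),"rot",(R.inv()*Ro.from_euler("xyz",[np.pi,0,yaw])).as_rotvec().round(3))
E
python3 -m pendant '{"dp":[[0.055,-0.0285,0.014],[0.11,-0.057,0.028],[0.165,-0.086,0.042],[0.22,-0.114,0.056],[0.274,-0.143,0.07],[0.329,-0.171,0.083],[0.384,-0.2,0.097],[0.384,-0.2,0.097]],"rotation":[[0,0,0.16],[0,0,0.32],[0,0,0.48],[0,0,0.64],[0,0,0.8],[0,0,0.96],[0,0,1.056],[0,0,1.056]]}' 0.07
python3 -c "
from h import *
need(476.5,-161.8,130,-0.68)"
```

```text
time: 1.3
tool_pos: [477.7, -158.6, 128.9]
tcp_rot: [-3.141, 0.001, -0.678]
contact_force: [-0.5, -0.1, -0.4]
grip_width: 70.2
finger_force: 0.0
pos [ 477.7 -158.6  128.9] rot [-3.141e+00  1.000e-03 -6.780e-01] q6 1.78 t 1.3 F [-0.5 -0.1 -0.4] M [0.075 0.024 0.025] w 70.2
dp m [ 0.001   0.0032 -0.0011] rot [-0.     0.001  0.002]
```

```bash
python3 -m pendant '{"dp":[[0.001,0.003,0.04],[0.001,0.003,0.07],[0.001,0.003,0.09],[0.001,0.003,0.098],[0.001,0.003,0.098]],"rotation":[[0,0,0],[0,0,0],[0,0,0],[0,0,0],[0,0,0]]}'
python3 - <<'E'
from h import *
need(476.5,-161.8,29,-0.68)
c=cap("scene");p=c["pixels"][120:210,140:260,::-1];cv2.imwrite("pics/g1.png",cv2.resize(p,(800,600)))
E
```

```text
time: 1.92
tool_pos: [475.4, -164.4, 31.6]
tcp_rot: [3.141, 0.0, -0.68]
contact_force: [-0.2, -0.1, -0.7]
grip_width: 69.7
finger_force: 0.0
pos [ 475.4 -164.4   31.6] rot [ 3.141  0.    -0.68 ] q6 1.77 t 1.93 F [-0.2 -0.1 -0.7] M [0.124 0.027 0.018] w 69.7
dp m [-0.0007 -0.0027  0.0026] rot [ 0.  0. -0.]
```

View pics/g1.png

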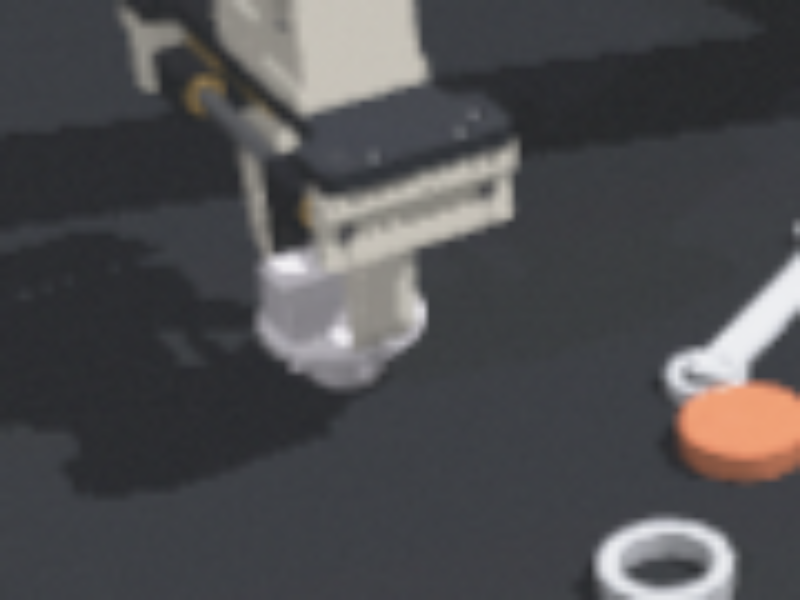

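The fingers straddle the bar, with one pad over the flange at about (380,330) in the crop. I'll centre them, lower about 2 mm and close.

```bash
python3 -m pendant '{"dp":[[-0.001,-0.003,0.002],[-0.001,-0.003,0.002]],"rotation":[[0,0,0],[0,0,0]]}'
python3 -m pendant '{"dp":[[0,0,0],[0,0,0],[0,0,0],[0,0,0],[0,0,0],[0,0,0]],"rotation":[[0,0,0],[0,0,0],[0,0,0],[0,0,0],[0,0,0],[0,0,0]]}' 0.015
python3 -c "
from h import *
need(476.5,-161.8,150,-0.68)"
```

```text
time: 2.22
tool_pos: [476.8, -161.3, 30.2]
tcp_rot: [-3.141, -0.001, -0.68]
contact_force: [0.7, 0.2, 0.4]
grip_width: 70.1
finger_force: 0.0
time: 2.98
tool_pos: [476.5, -161.5, 29.7]
tcp_rot: [3.141, -0.0, -0.68]
contact_force: [0.2, -0.8, 0.7]
grip_width: 23.6
finger_force: 29.9
pos [ 476.5 -161.5   29.7] rot [ 3.141 -0.    -0.68 ] q6 1.77 t 2.98 F [ 0.2 -0.8  0.7] M [0.006 0.136 0.039] w 23.6
dp m [ 0.0002  0.0003 -0.1203] rot [ 0. -0. -0.]
```

```bash
python3 -m pendant '{"dp":[[0,0,-0.02],[0,0,-0.06],[0,0,-0.1],[0,0,-0.12],[0,0,-0.12]],"rotation":[[0,0,0],[0,0,0],[0,0,0],[0,0,0],[0,0,0]]}'
python3 -m pendant '{"dp":[[-0.014,-0.027,0],[-0.042,-0.08,0],[-0.07,-0.133,0],[-0.098,-0.186,0],[-0.126,-0.239,0],[-0.154,-0.29,0],[-0.168,-0.318,0],[-0.168,-0.319,0]],"rotation":[[0,0,0],[0,0,0],[0,0,0],[0,0,0],[0,0,0],[0,0,0],[0,0,0],[0,0,0]]}'
python3 -m pendant '{"dp":[[0,0,0.015],[0,0,0.025],[0,0,0.025]],"rotation":[[0,0,0],[0,0,0],[0,0,0]]}'
python3 - <<'E'
from h import *
need(546,192.3,125,-0.68)
I=[]
for n in("top","scene"):
    c=cap(n);cv2.imwrite(f"pics/hov_{n}.png",c["pixels"][:,:,::-1])
    u,v=proj(c,[546,192.3,90]).astype(int);print(n,u,v)
    I.append(cv2.resize(c["pixels"][v-40:v+40,u-40:u+40,::-1],(400,400),interpolation=cv2.INTER_CUBIC))
cv2.imwrite("pics/hov.png",np.hstack(I))
E
```

```text
time: 3.6
tool_pos: [477.2, -161.7, 150.9]
tcp_rot: [-3.141, -0.003, -0.68]
contact_force: [-1.0, 0.0, -2.7]
grip_width: 23.7
finger_force: 29.9
time: 4.6
tool_pos: [545.6, 194.3, 147.5]
tcp_rot: [3.139, 0.002, -0.677]
contact_force: [0.5, -0.1, -2.0]
grip_width: 23.9
finger_force: 29.9
time: 4.97
tool_pos: [545.7, 191.0, 123.1]
tcp_rot: [3.139, 0.002, -0.682]
contact_force: [-0.5, 0.0, -0.8]
grip_width: 24.1
finger_force: 29.9
pos [545.7 191.  123.1] rot [ 3.139e+00  2.000e-03 -6.820e-01] q6 2.46 t 4.97 F [-0.5  0.  -0.8] M [ 0.115 -0.019 -0.037] w 24.1
dp m [-0.0006 -0.0012 -0.0019] rot [ 0.003  0.002 -0.002]
top 212 202
scene 322 182
```

View pics/hov.png

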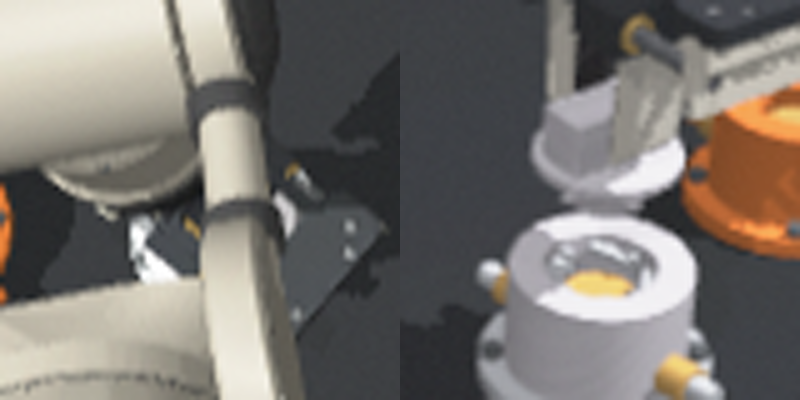

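The scene view shows the cap held level above the housing mouth: flange centre about (608,150), rim centre about (602,262). I'll measure the relative offset from this view.

```bash
python3 - <<'E'
from h import *
c=cap("scene");o=get_obs();tz=o["tool_pos"][2];print(o["tool_pos"])
h=np.array([547.5,192.7])
for k in range(3): P=edges(c,h,34,48,60);P=P[np.abs((np.degrees(np.arctan2(*(P-h).T[::-1]))-10))<110];h=circ(P,41,h)
print("rim",h.round(2),len(P))
for zz,lo,hi in((tz-29.7+20.6,-75,95),(tz-29.7+25.6,-180,180)):
    q=np.array([548,193.])
    for k in range(4):
        P=edges(c,q,26,38,zz);a=np.degrees(np.arctan2(*(P-q).T[::-1]));P=P[(a>lo)&(a<hi)];q=circ(P,32,q)
    r=np.hypot(*(P-q).T)-32
    print(zz.round(1),q.round(2),len(P),np.median(abs(r)).round(2),(abs(r)<1).sum())
# pixel check of left/right extremes
for p in([*h,60],[546,192.3,60],[546,192.3,114]): print(proj(c,p).round(1))
E
```

```text
[546.83173767 191.75329947 124.94587688]
rim [547.76 193.36] 73
115.8 [546.55 191.83] 53 1.09 25
120.8 [552.71 192.52] 86 0.98 44
[322.2 194.6]
[321.8 194.1]
[323.5 173.2]
```

```bash
python3 -m pendant '{"dp":[[0,-0.001,0.01],[0,-0.001,0.02],[0,-0.001,0.03],[0,-0.001,0.03]],"rotation":[[0,0,0],[0,0,0],[0,0,0],[0,0,0]]}'
python3 -m pendant '{"dp":[[0,0,0.003],[0,0,0.005],[0,0,0.007],[0,0,0.007]],"rotation":[[0,0,0],[0,0,0],[0,0,0],[0,0,0]]}'
python3 - <<'E'
from h import *
need(546.5,193,80,-0.68)
c=cap("scene");u,v=proj(c,[546,192.3,75]).astype(int)
cv2.imwrite("pics/in.png",cv2.resize(c["pixels"][v-40:v+40,u-40:u+40,::-1],(480,480),interpolation=cv2.INTER_CUBIC))
E
```

```text
time: 5.62
tool_pos: [546.4, 192.9, 93.4]
tcp_rot: [3.14, 0.001, -0.68]
contact_force: [-0.5, -0.5, -1.7]
grip_width: 24.3
finger_force: 29.9
time: 6.12
tool_pos: [547.1, 193.0, 87.6]
tcp_rot: [3.141, 0.0, -0.68]
contact_force: [-0.6, 0.3, -1.3]
grip_width: 23.9
finger_force: 29.9
pos [547.1 193.   87.6] rot [ 3.141  0.    -0.68 ] q6 2.46 t 6.12 F [-0.6  0.3 -1.3] M [ 0.107  0.053 -0.013] w 23.9
dp m [-0.0005  0.0004  0.0076] rot [ 0.  0. -0.]
```

View pics/in.png

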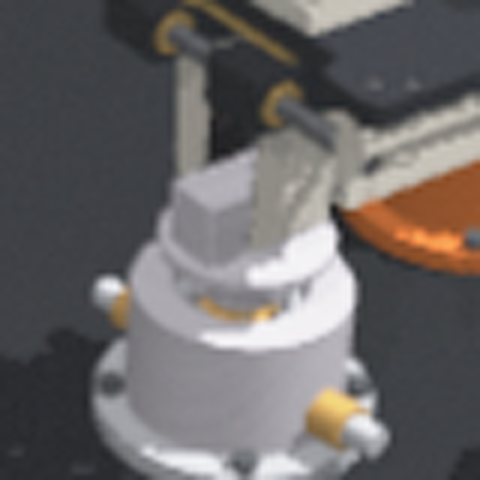

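The cap sits centrally over the mouth: flange about (248,235), rim about (243,290). The nose is about to enter without contact. I'll continue down gently.

```bash
python3 -m pendant '{"dp":[[0,0,0.002],[0,0,0.004],[0,0,0.004]],"rotation":[[0,0,0],[0,0,0],[0,0,0]]}'
python3 -m pendant '{"dp":[[0,0,0.0015],[0,0,0.003],[0,0,0.003]],"rotation":[[0,0,0],[0,0,0],[0,0,0]]}'
python3 -c "
from h import *
need(546.5,193,78,-0.68)"
```

```text
time: 6.55
tool_pos: [547.0, 193.0, 83.5]
tcp_rot: [3.141, 0.0, -0.68]
contact_force: [0.0, 0.2, -2.0]
grip_width: 23.5
finger_force: 29.9
time: 6.92
tool_pos: [546.7, 192.9, 80.6]
tcp_rot: [3.141, 0.001, -0.68]
contact_force: [-2.1, -1.1, 0.8]
grip_width: 24.1
finger_force: 30.0
pos [546.7 192.9  80.6] rot [ 3.141e+00  1.000e-03 -6.800e-01] q6 2.46 t 6.92 F [-2.1 -1.1  0.8] M [-0.083  0.464  0.021] w 24.1
dp m [-0.0002  0.      0.0026] rot [ 0.001  0.001 -0.   ]
```

```bash
python3 -m pendant '{"dp":[[0,0,0.0005],[0,0,0.001],[0,0,0.001]],"rotation":[[0,0,0],[0,0,0],[0,0,0]]}'
python3 -c "
from h import *
need(546.5,193,78,-0.68)"
```

```text
time: 7.3
tool_pos: [546.5, 192.9, 79.6]
tcp_rot: [3.14, 0.001, -0.68]
contact_force: [-5.6, -1.1, 2.3]
grip_width: 23.7
finger_force: 30.0
pos [546.5 192.9  79.6] rot [ 3.14e+00  1.00e-03 -6.80e-01] q6 2.46 t 7.3 F [-5.6 -1.1  2.3] M [-0.294  0.949  0.001] w 23.7
dp m [-0.0001 -0.0001  0.0016] rot [ 0.001  0.001 -0.   ]
```

```bash
python3 -m pendant '{"dp":[[-0.0006,0.0008,0],[-0.0006,0.0008,0]],"rotation":[[0,0,0],[0,0,0]]}'
python3 -c "
from h import *
need(546.5,193,78,-0.68)"
```

```text
time: 7.55
tool_pos: [546.2, 192.8, 79.6]
tcp_rot: [-3.142, -0.0, -0.68]
contact_force: [-3.0, -0.7, 0.0]
grip_width: 23.8
finger_force: 30.0
pos [546.2 192.8  79.6] rot [-3.142 -0.    -0.68 ] q6 2.46 t 7.55 F [-3.  -0.7  0. ] M [-0.128  0.582  0.002] w 23.8
dp m [ 0.0001 -0.0003  0.0016] rot [-0. -0. -0.]
```

```bash
python3 -m pendant '{"dp":[[-0.0007,0.0009,0],[-0.0007,0.0009,0.0]],"rotation":[[0,0,0],[0,0,0]]}'
python3 -m pendant '{"dp":[[0,0,0.001],[0,0,0.001]],"rotation":[[0,0,0],[0,0,0]]}'
python3 -c "
from h import *
need(546.5,193,78,-0.68)"
```

```text
time: 7.8
tool_pos: [545.6, 192.7, 79.7]
tcp_rot: [-3.14, -0.001, -0.68]
contact_force: [-0.9, -0.2, -1.1]
grip_width: 23.9
finger_force: 29.9
time: 8.05
tool_pos: [545.6, 192.7, 79.0]
tcp_rot: [-3.141, -0.001, -0.68]
contact_force: [0.9, 0.1, 1.5]
grip_width: 23.7
finger_force: 29.9
pos [545.6 192.7  79. ] rot [-3.141e+00 -1.000e-03 -6.800e-01] q6 2.46 t 8.05 F [0.9 0.1 1.5] M [ 0.133 -0.064 -0.026] w 23.7
dp m [ 0.0005 -0.0008  0.001 ] rot [-0.001 -0.001 -0.   ]
```

```bash
python3 -m pendant '{"dp":[[0,0,0.001],[0,0,0.001]],"rotation":[[0,0,0],[0,0,0]]}'
python3 -m pendant '{"dp":[[0,0,0],[0,0,0],[0,0,0]],"rotation":[[0,0,-0.07],[0,0,-0.14],[0,0,-0.2]]}'
python3 -c "
from h import *
need(546.5,193,78,-0.68)"
```

```text
time: 8.3
tool_pos: [545.6, 192.7, 78.7]
tcp_rot: [-3.14, -0.001, -0.68]
contact_force: [-1.2, -0.8, 7.5]
grip_width: 23.6
finger_force: 30.0
time: 8.68
tool_pos: [546.0, 192.2, 79.1]
tcp_rot: [-3.141, -0.003, -0.478]
contact_force: [-0.7, -3.8, 8.8]
grip_width: 23.6
finger_force: 30.0
pos [546.  192.2  79.1] rot [-3.141e+00 -3.000e-03 -4.780e-01] q6 2.26 t 8.68 F [-0.7 -3.8  8.8] M [-0.508  0.117 -0.195] w 23.6
dp m [ 0.     -0.0009  0.0011] rot [-0.001 -0.002  0.202]
```

```bash
python3 -m pendant '{"dp":[[0.0002,0.0004,-0.0006],[0.0002,0.0004,-0.001]],"rotation":[[0,0,-0.06],[0,0,-0.12]]}'
python3 -m pendant '{"dp":[[0,0,-0.0002],[0,0,-0.0005]],"rotation":[[0,0,-0.06],[0,0,-0.12]]}'
python3 -c "
from h import *
need(546.5,193,78,-0.68)"
```

```text
time: 8.93
tool_pos: [545.7, 191.9, 79.3]
tcp_rot: [-3.141, -0.002, -0.358]
contact_force: [-0.2, -0.5, 0.2]
grip_width: 23.9
finger_force: 29.9
time: 9.18
tool_pos: [544.9, 192.0, 78.9]
tcp_rot: [3.141, 0.0, -0.238]
contact_force: [0.1, -0.2, -1.9]
grip_width: 24.1
finger_force: 29.9
pos [544.9 192.   78.9] rot [ 3.141  0.    -0.238] q6 2.02 t 9.18 F [ 0.1 -0.2 -1.9] M [0.067 0.014 0.043] w 24.1
dp m [ 0.0013 -0.0013  0.0009] rot [0.    0.    0.442]
```

```bash
python3 -m pendant '{"dp":[[0,0,0.001],[0,0,0.0015]],"rotation":[[0,0,0],[0,0,0]]}'
python3 -m pendant '{"dp":[[0,0,0.001],[0,0,0.001]],"rotation":[[0,0,0],[0,0,0]]}'
```

```text
time: 9.43
tool_pos: [544.9, 192.1, 77.4]
tcp_rot: [3.141, 0.0, -0.241]
contact_force: [0.7, -0.1, -2.2]
grip_width: 23.7
finger_force: 29.9
time: 9.68
tool_pos: [545.0, 192.1, 76.5]
tcp_rot: [3.141, 0.0, -0.241]
contact_force: [0.3, -0.6, -1.5]
grip_width: 23.9
finger_force: 29.9
```

```bash
python3 -m pendant '{"dp":[[0,0,0.001],[0,0,0.001]],"rotation":[[0,0,0],[0,0,0]]}'
python3 -m pendant '{"dp":[[0,0,0.001],[0,0,0.001]],"rotation":[[0,0,0],[0,0,0]]}'
```

```text
time: 9.93
tool_pos: [545.2, 192.1, 76.1]
tcp_rot: [-3.142, -0.0, -0.24]
contact_force: [-1.4, -0.4, 3.0]
grip_width: 23.6
finger_force: 30.0
time: 10.18
tool_pos: [545.3, 192.1, 75.9]
tcp_rot: [-3.141, -0.001, -0.24]
contact_force: [-3.3, -1.2, 9.8]
grip_width: 24.1
finger_force: 30.0
```

It fell off a stop onto a ledge (gap about 7 mm), so it hasn't entered yet. I'll keep turning backward and follow the slope up.

```bash
python3 -m pendant '{"dp":[[0,0,-0.0008],[0,0,-0.0012]],"rotation":[[0,0,-0.09],[0,0,-0.18]]}'
python3 -m pendant '{"dp":[[0,0,-0.0003],[0,0,-0.0006]],"rotation":[[0,0,-0.08],[0,0,-0.16]]}'
```

```text
time: 10.42
tool_pos: [545.2, 192.2, 76.8]
tcp_rot: [-3.141, -0.001, -0.058]
contact_force: [-3.0, 0.1, 7.0]
grip_width: 23.7
finger_force: 30.0
time: 10.68
tool_pos: [545.2, 192.2, 77.6]
tcp_rot: [-3.141, -0.001, 0.102]
contact_force: [-3.1, -1.1, 8.1]
grip_width: 23.5
finger_force: 30.0
```

```bash
python3 -m pendant '{"dp":[[0,0,-0.0007],[0,0,-0.0012]],"rotation":[[0,0,-0.1],[0,0,-0.2]]}'
python3 -m pendant '{"dp":[[0,0,-0.0004],[0,0,-0.0008]],"rotation":[[0,0,-0.08],[0,0,-0.16]]}'
```

```text
time: 10.92
tool_pos: [545.3, 192.2, 78.5]
tcp_rot: [-3.142, -0.001, 0.303]
contact_force: [-2.4, -0.6, 5.2]
grip_width: 23.9
finger_force: 30.0
time: 11.18
tool_pos: [545.6, 192.1, 79.0]
tcp_rot: [3.141, -0.001, 0.462]
contact_force: [0.3, -1.3, 2.3]
grip_width: 23.9
finger_force: 30.0
```

```bash
python3 -m pendant '{"dp":[[0,0,0],[0,0,0]],"rotation":[[0,0,-0.05],[0,0,-0.1]]}'
python3 -m pendant '{"dp":[[0,0,0.0003],[0,0,0.0003]],"rotation":[[0,0,-0.05],[0,0,-0.08]]}'
```

```text
time: 11.42
tool_pos: [545.4, 192.1, 78.9]
tcp_rot: [3.141, -0.001, 0.561]
contact_force: [-0.9, -0.5, 2.3]
grip_width: 23.5
finger_force: 30.0
time: 11.68
tool_pos: [545.0, 192.1, 78.0]
tcp_rot: [-3.142, 0.0, 0.641]
contact_force: [0.2, 0.9, -2.2]
grip_width: 23.8
finger_force: 29.9
```

```bash
python3 -m pendant '{"dp":[[0,0,0.001],[0,0,0.0015]],"rotation":[[0,0,-0.04],[0,0,-0.04]]}'
python3 -m pendant '{"dp":[[0,0,0.001],[0,0,0.0015]],"rotation":[[0,0,0],[0,0,0]]}'
python3 -m pendant '{"dp":[[0,0,0.001],[0,0,0.001]],"rotation":[[0,0,0],[0,0,0]]}'
```

```text
time: 11.92
tool_pos: [545.0, 192.0, 76.4]
tcp_rot: [-3.141, 0.0, 0.679]
contact_force: [0.8, 0.2, -1.3]
grip_width: 23.9
finger_force: 29.9
time: 12.18
tool_pos: [545.0, 192.1, 75.0]
tcp_rot: [-3.142, 0.0, 0.679]
contact_force: [-0.0, -0.1, -0.2]
grip_width: 23.8
finger_force: 29.9
time: 12.42
tool_pos: [545.1, 192.1, 74.1]
tcp_rot: [3.142, 0.0, 0.68]
contact_force: [-0.4, -0.5, -1.1]
grip_width: 24.1
finger_force: 29.9
```

Dropped through: the gap is about 5 mm, below 5.6. I'll press against the spring seat.

```bash
python3 -m pendant '{"dp":[[0,0,0.001],[0,0,0.0015]],"rotation":[[0,0,0],[0,0,0]]}'
python3 -m pendant '{"dp":[[0,0,0.001],[0,0,0.0015],[0,0,0.0015]],"rotation":[[0,0,0],[0,0,0],[0,0,0]]}'
```

```text
time: 12.68
tool_pos: [545.1, 192.1, 72.7]
tcp_rot: [3.141, -0.0, 0.68]
contact_force: [-0.2, 0.0, -0.3]
grip_width: 23.8
finger_force: 29.9
time: 13.05
tool_pos: [545.2, 192.1, 71.3]
tcp_rot: [3.141, -0.0, 0.68]
contact_force: [-1.1, -0.5, 1.1]
grip_width: 23.9
finger_force: 29.9
```

```bash
python3 -m pendant '{"dp":[[0,0,0.0008],[0,0,0.001]],"rotation":[[0,0,0],[0,0,0]]}'
python3 -m pendant '{"dp":[[0,0,0.0],[0,0,0.0002]],"rotation":[[0,0,0.08],[0,0,0.16]]}'
python3 -c "
from h import *
need(546.5,193,78,-0.68)"
```

```text
time: 13.3
tool_pos: [545.2, 192.1, 70.3]
tcp_rot: [3.141, -0.0, 0.68]
contact_force: [-1.5, -0.2, 2.7]
grip_width: 23.5
finger_force: 30.0
time: 13.55
tool_pos: [545.1, 192.0, 70.1]
tcp_rot: [3.141, 0.0, 0.517]
contact_force: [-1.2, -0.4, 3.1]
grip_width: 23.9
finger_force: 29.9
pos [545.1 192.   70.1] rot [3.141 0.    0.517] q6 1.26 t 13.55 F [-1.2 -0.4  3.1] M [-0.036  0.138 -0.004] w 23.9
dp m [ 0.0017 -0.0002 -0.0079] rot [ 0.    -0.     1.197]
```

```bash
python3 -m pendant '{"dp":[[0,0,0.0004],[0,0,0.0006],[0,0,0.0006]],"rotation":[[0,0,0.08],[0,0,0.16],[0,0,0.22]]}'
python3 -c "
from h import *
need(546.5,193,78,-0.68)"
```

```text
time: 13.92
tool_pos: [545.1, 192.1, 69.6]
tcp_rot: [3.141, -0.0, 0.298]
contact_force: [-0.1, -0.3, 3.2]
grip_width: 23.8
finger_force: 30.0
pos [545.1 192.1  69.6] rot [ 3.141 -0.     0.298] q6 1.48 t 13.93 F [-0.1 -0.3  3.2] M [0.03  0.241 0.032] w 23.8
dp m [ 0.0016 -0.0005 -0.0084] rot [ 0.    -0.     0.978]
```

```bash
python3 -m pendant '{"dp":[[0,0,0.0],[0,0,0.0],[0,0,0.0]],"rotation":[[0,0,0.06],[0,0,0.12],[0,0,0.16]]}'
python3 -c "
from h import *
need(546.5,193,78,-0.68)"
```

```text
time: 14.3
tool_pos: [545.2, 192.1, 69.6]
tcp_rot: [3.142, -0.0, 0.138]
contact_force: [-1.0, -0.1, 4.2]
grip_width: 23.6
finger_force: 30.0
pos [545.2 192.1  69.6] rot [ 3.142 -0.     0.138] q6 1.64 t 14.3 F [-1.  -0.1  4.2] M [0.049 0.252 0.045] w 23.6
dp m [ 0.0015 -0.0007 -0.0084] rot [-0.    -0.     0.818]
```

```bash
python3 -m pendant '{"dp":[[0,0,0.0002],[0,0,0.0003]],"rotation":[[0,0,0.07],[0,0,0.14]]}'
python3 -c "
from h import *
need(546.5,193,78,-0.68)"
```

```text
time: 14.55
tool_pos: [545.2, 192.1, 69.3]
tcp_rot: [-3.142, -0.0, -0.002]
contact_force: [-1.6, -0.6, 4.0]
grip_width: 23.6
finger_force: 30.0
pos [545.2 192.1  69.3] rot [-3.142e+00 -0.000e+00 -2.000e-03] q6 1.78 t 14.55 F [-1.6 -0.6  4. ] M [ 0.066  0.236 -0.002] w 23.6
dp m [ 0.0013 -0.0009 -0.0087] rot [-0.    -0.     0.678]
```

```bash
python3 -m pendant '{"dp":[[0,0,0],[0,0,0]],"rotation":[[0,0,0.05],[0,0,0.1]]}'
python3 -c "
from h import *
need(546.5,193,78,-0.68)"
```

```text
time: 14.8
tool_pos: [545.2, 192.2, 69.4]
tcp_rot: [-3.141, -0.0, -0.102]
contact_force: [-0.7, -0.3, 3.5]
grip_width: 23.8
finger_force: 30.0
pos [545.2 192.2  69.4] rot [-3.141 -0.    -0.102] q6 1.88 t 14.8 F [-0.7 -0.3  3.5] M [ 0.052  0.234 -0.031] w 23.8
dp m [ 0.0012 -0.001  -0.0086] rot [-0.    -0.     0.578]
```

```bash
python3 -m pendant '{"dp":[[0,0,0.0003],[0,0,0.0003]],"rotation":[[0,0,0.06],[0,0,0.12]]}'
python3 -c "
from h import *
need(546.5,193,78,-0.68)"
```

```text
time: 15.05
tool_pos: [545.1, 192.3, 69.2]
tcp_rot: [-3.141, -0.0, -0.222]
contact_force: [-2.6, -0.1, 5.0]
grip_width: 23.8
finger_force: 30.0
pos [545.1 192.3  69.2] rot [-3.141 -0.    -0.222] q6 2.0 t 15.05 F [-2.6 -0.1  5. ] M [0.233 0.46  0.097] w 23.8
dp m [ 0.0012 -0.001  -0.0088] rot [-0.    -0.     0.458]
```

```bash
python3 -m pendant '{"dp":[[0,0,0],[0,0,0]],"rotation":[[0,0,0.05],[0,0,0.1]]}'
python3 -c "
from h import *
need(546.5,193,78,-0.68)"
```

```text
time: 15.3
tool_pos: [544.6, 192.3, 69.1]
tcp_rot: [3.141, 0.001, -0.321]
contact_force: [-4.7, 0.8, 6.6]
grip_width: 23.7
finger_force: 30.0
pos [544.6 192.3  69.1] rot [ 3.141e+00  1.000e-03 -3.210e-01] q6 2.1 t 15.3 F [-4.7  0.8  6.6] M [0.42  0.553 0.427] w 23.7
dp m [ 0.0016 -0.0012 -0.0089] rot [0.    0.001 0.359]
```

The torque rose to 0.43 N·m, which is tight and well under 0.9. I'll let it settle, then release and lift.

```bash
python3 -m pendant '{"dp":[[0,0,0],[0,0,0]],"rotation":[[0,0,0],[0,0,0]]}'
python3 -c "
from h import *
need(546.5,193,78,-0.68)"
python3 -m pendant '{"dp":[[0,0,-0.001],[0,0,-0.001],[0,0,-0.001],[0,0,-0.001]],"rotation":[[0,0,0],[0,0,0],[0,0,0],[0,0,0]]}' 0.06
python3 -m pendant '{"dp":[[0,0,-0.02],[0,0,-0.05],[0,0,-0.08],[0,0,-0.08]],"rotation":[[0,0,0],[0,0,0],[0,0,0],[0,0,0]]}'
python3 - <<'E'
from h import *
c=cap("scene");u,v=proj(c,[546,192.3,60]).astype(int)
cv2.imwrite("pics/end.png",cv2.resize(c["pixels"][v-40:v+40,u-40:u+40,::-1],(560,560),interpolation=cv2.INTER_CUBIC))
E
```

```text
time: 15.55
tool_pos: [544.6, 192.3, 69.1]
tcp_rot: [-3.142, 0.001, -0.32]
contact_force: [-3.9, -0.2, 5.2]
grip_width: 24.1
finger_force: 30.0
pos [544.6 192.3  69.1] rot [-3.142e+00  1.000e-03 -3.200e-01] q6 2.1 t 15.55 F [-3.9 -0.2  5.2] M [0.402 0.496 0.037] w 24.1
dp m [ 0.0016 -0.0013 -0.0089] rot [0.    0.001 0.36 ]
time: 16.05
tool_pos: [545.1, 192.0, 69.7]
tcp_rot: [3.141, -0.0, -0.32]
contact_force: [0.7, 0.9, 0.3]
grip_width: 57.7
finger_force: 0.0
time: 16.55
tool_pos: [546.5, 192.4, 152.2]
tcp_rot: [-3.139, -0.005, -0.32]
contact_force: [-0.1, 0.5, -1.0]
grip_width: 60.4
finger_force: 0.0
```

View pics/end.png

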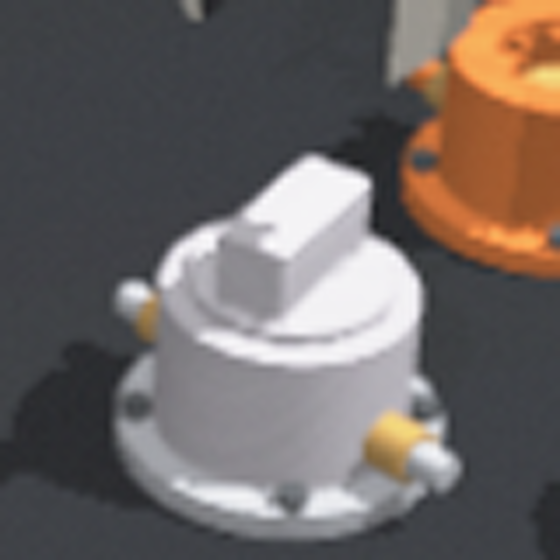

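The picture shows the cap seated: flange flat on the rim at (290,300), bar free, fittings untouched. The torque fell off when holding, though, so I'll regrip and check that it is really tight.

```bash
python3 - <<'E'
from h import *
c=cap("scene");u0,v0=proj(c,[546,192.3,60]).astype(int)-40
for a,b in(((220,240),(315,155)),((288,258),(370,182))):
    A,B=[ray(c,u0+x/7-.5,v0+y/7-.5,60+31)[:2] for x,y in(a,b)];print(A.round(1),B.round(1),np.degrees(np.arctan2(*(A-B)[::-1])).round(1))
E
python3 -m pendant '{"dp":[[0,0,0.03],[0,0,0.06],[0,0,0.079],[0,0,0.08],[0,0,0.08]],"rotation":[[0,0,0],[0,0,0],[0,0,0],[0,0,0],[0,0,0]]}'
python3 -m pendant '{"dp":[[0,0,0],[0,0,0],[0,0,0],[0,0,0],[0,0,0]],"rotation":[[0,0,0],[0,0,0],[0,0,0],[0,0,0],[0,0,0]]}' 0.015
python3 -c "
from h import *
need(546.5,193,78,-0.68)"
```

```text
[573.7 175. ] [518.4 192.3] -17.4
[576.8 196.5] [528.5 211.6] -17.4
time: 17.27
tool_pos: [545.0, 192.1, 69.7]
tcp_rot: [3.141, 0.0, -0.32]
contact_force: [-0.5, 0.2, 0.3]
grip_width: 59.8
finger_force: 0.0
time: 17.9
tool_pos: [545.1, 192.1, 70.0]
tcp_rot: [3.141, -0.0, -0.32]
contact_force: [-0.1, -1.1, 1.7]
grip_width: 23.9
finger_force: 30.0
pos [545.1 192.1  70. ] rot [ 3.141 -0.    -0.32 ] q6 2.1 t 17.9 F [-0.1 -1.1  1.7] M [-0.001  0.114  0.124] w 23.9
dp m [ 0.001  -0.0013 -0.008 ] rot [ 0.   -0.    0.36]
```

```bash
python3 -m pendant '{"dp":[[0,0,0.0015],[0,0,0.0015],[0,0,0.0015]],"rotation":[[0,0,0.02],[0,0,0.05],[0,0,0.05]]}'
python3 -c "
from h import *
need(546.5,193,78,-0.68)"
```

```text
time: 18.27
tool_pos: [545.1, 192.0, 69.9]
tcp_rot: [3.141, -0.001, -0.369]
contact_force: [-4.4, -2.9, 12.4]
grip_width: 23.6
finger_force: 30.3
pos [545.1 192.   69.9] rot [ 3.141e+00 -1.000e-03 -3.690e-01] q6 2.15 t 18.27 F [-4.4 -2.9 12.4] M [-0.23   0.835  0.726] w 23.6
dp m [ 0.001  -0.0014 -0.0081] rot [ 0.    -0.001  0.311]
```

0.73 N·m: definitely tight. I'll release now without turning further.

```bash
python3 -m pendant '{"dp":[[0,0,-0.001],[0,0,-0.001],[0,0,-0.001],[0,0,-0.001]],"rotation":[[0,0,0],[0,0,0],[0,0,0],[0,0,0]]}' 0.06
python3 -m pendant '{"dp":[[0,0,-0.02],[0,0,-0.05],[0,0,-0.1],[0,0,-0.1]],"rotation":[[0,0,0],[0,0,0],[0,0,0],[0,0,0]]}'
python3 - <<'E'
from h import *
c=cap("scene");u,v=proj(c,[546,192.3,60]).astype(int)
cv2.imwrite("pics/end2.png",cv2.resize(c["pixels"][v-40:v+40,u-40:u+40,::-1],(560,560),interpolation=cv2.INTER_CUBIC))
E
```

```text
time: 18.77
tool_pos: [545.0, 192.1, 69.0]
tcp_rot: [3.141, 0.0, -0.37]
contact_force: [-0.4, 0.1, 0.1]
grip_width: 58.0
finger_force: 0.0
time: 19.27
tool_pos: [547.4, 192.6, 173.4]
tcp_rot: [-3.137, -0.007, -0.37]
contact_force: [-0.1, 0.2, -0.7]
grip_width: 59.7
finger_force: 0.0
```

View pics/end2.png

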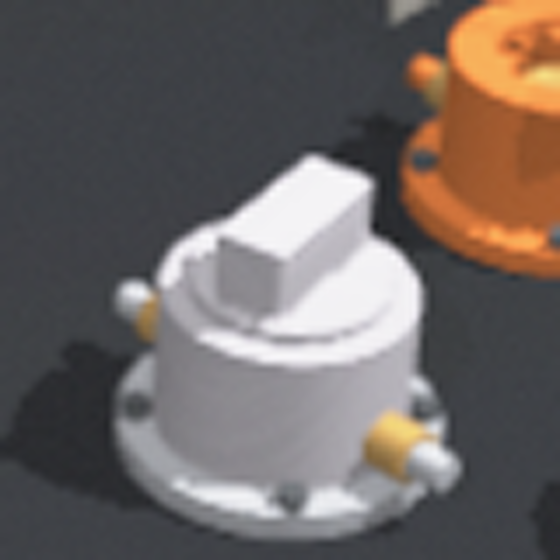

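The flange sits flat and centred on the rim at (290,300), and the gripper is clear, so I'm handing in.

```bash
python3 -c "
from plant import workorder
print(workorder.close_job())"
```

```text
the job is handed in; nothing more can be done
None
```

The cap is screwed down with its flange flat on the housing rim, tightened to about 0.7 N·m at the last reading (0.25 is tight, 0.9 too much) and released; the job was handed in at about 19 s, with no verdict returned.

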